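# Point out the customer's parcel and slide it across the pick-up counter

### The job

A customer across the counter is waiting for the carton whose tag glows green. Point it out first: bring the fingertips to just above the glowing tag, a few centimetres over it, and hold them there for about two seconds without touching the tag or the carton. Then gently push that carton with the fingers, flat on the counter without lifting or tipping it, until all of it lies just past the yellow line on the far side, and leave everything else where it is.

Things in the scene. Friction and masses are not known exactly. Their poses are not given: they have to be found in the camera images.
- tag_window (a point): Centre of the top of the green glowing window (24 x 44 mm) of the lit tag: the point to point at, 65 mm above the counter. The point's z points up.
- lit_tag: The lit tag, a white plastic plate 32 x 64 x 9 mm with the green window, fixed flat on top of the customer's carton, off its centre (about 18 mm to the carton's +x, 24 mm to its +y) and turned 0.25 rad from it. Origin: centre of the tag's underside. It is not to be touched.
- parcel: The customer's carton: brown cardboard, loose, 105 mm (its x) x 140 mm (its y) x 55 mm high without the tag, about 0.3 to 0.65 kg, upright and turned at most about 0.2 rad from square with the counter. Origin: centre of its underside; its x points away from the robot towards the customer, z up. It slides on the counter when pushed on its near face.
- parcel_corner0 (a point): Bottom corner of the customer's carton, near side, left (carton -x, +y).
- parcel_corner1 (a point): Bottom corner of the customer's carton, near side, right (carton -x, -y).
- parcel_corner2 (a point): Bottom corner of the customer's carton, far side, left (carton +x, +y).
- parcel_corner3 (a point): Bottom corner of the customer's carton, far side, right (carton +x, -y).
- line: Yellow tape stuck on the counter, 25 mm wide, 1.0 m long, flat (nothing to bump into), running across in front of the cartons, on their far side (the far edge of a carton may just lie on it at the start). Origin: on the middle of its centre line, at counter height; its x points across the line towards the customer, its y along it. It may be turned up to 0.04 rad.
- flat_carton: Another customer's carton, loose, brown, 70 x 125 x 42 mm high (plus a 9 mm tag with a dull grey window), 0.25 kg. Origin: centre of its underside. To be left alone. The three cartons stand in a row side by side, 0.16 to 0.3 m apart, in any order.
- small_carton: Another customer's carton, loose, brown, 68 x 100 x 60 mm high (plus a 9 mm tag with a dull grey window), 0.2 kg. Origin: centre of its underside. To be left alone.
- tape_roll: Roll of brown parcel tape lying flat, 104 mm across, 48 mm high, loose, at the left end of the row. Origin: centre of its underside. To be left alone.
- scanner: Dark hand scanner standing in its counter stand, base 96 mm across, about 175 mm high, loose, at the right end of the row. Origin: centre of the base's underside. To be left alone.
Not all that is in view belongs to the job. What is shaped like the parcel but red or turquoise is not meant.

How it is judged:
By the outcome, as a careful person would: the job done as asked, in the order asked, and still so for the second after the job is handed in, with the robot touching nothing.
It also fails if it takes over 51 s, if anything falls off the work surface, if the arm or the gripper's body presses on something with over 40 N, if the wrist force passes 120 N, or if a joint passes its speed limit or range.

### The arm

A 6-joint arm with a two-finger parallel gripper is mounted at the origin on the work surface. World frame = base frame: x ahead of the robot, y to its left, z up, the work surface at z = 0. Lengths are in m, angles in degrees, forces in N, time in s.
With the tool pointing down it reaches from about 0.25 to 0.85 m from the base axis. Payload 12.5 kg.
Tool frame: the origin (TCP) lies on the centre line of the jaws, within the pads' length; the fingertips stand 22 mm ahead of it and the grasp point (between the pads) lies 3 mm ahead of it; z points along the fingers, y is the direction in which the jaws open and shut (so a half turn about z gives the same grasp; the last joint's range is limited). The gripper opens to 93 mm and grips with 3 to 60 N. Pads are 15 mm wide; open, the fingers measure 128 mm over their backs; the gripper's body (75 mm by 188 mm) begins 65 mm behind the grasp point.
Start: joints at [61.96, 20.094, 94.641, -0, 65.266, -4.847], TCP at [0.217, 0.506, 0.241] pointing down, gripper open.
Joint ranges: [-157.81, 157.81], [-45, 120.19], [0.68, 151.7], [-89.99, 269.99], [4.06, 180], [-164.3, 164.3]. Speed limits (degrees/s): [127.2, 127.2, 159.86, 180, 180, 180].

### API

Orientations are given as [roll, pitch, yaw] about the fixed x, y, z axes, in that order (R = Rz(yaw) Ry(pitch) Rx(roll)).
In Python, from bench import ctrl gives the robot as it stands. The module is installed in compiled form; this text tells all that it offers.
- The arm moves only by the tool send_rows, never from a script. Its arguments are lists of equal length, an entry for each row: "linear": the shift along the tool's x, y, z in mm, a list of three; "angular": the turn, a rotation vector about the tool's x, y, z in rad, a list of three; "hand": the gripper's target within -1 to 1 (fully open at 1, half-way at 0, shut at -1). In form: {"linear": [[tx, ty, tz], ...], "angular": [[wx, wy, wz], ...], "hand": [hand, ...]}. A call has 1 to 8 rows; each row is the pose to reach, as a shift and turn from the pose commanded when the call began, along the tool's axes at that moment; what a row does not reach only later rows make up. A row lasts 1/8 s, in which the tool goes at most 62.5 mm and 10.7 degrees, less where a joint would pass 70% of its speed; a pose out of reach is approached as far as the arm can. A call with a gripper value outside its range is refused whole. The fingers move at their own pace and stop on an object; "newtons" is the grip in N (left out, the last holds). Time passes only in rows, so rows that repeat a pose let the fingers close. It gives the time, the measured TCP pose, the force and the opening at its end, in the units of the state.
- ctrl.read_state(): the state, without advancing time (a new reading comes with each control period).
- ctrl.capture(name): name is "side" or "top"; returns a dict with "pixels" (384x512x3 uint8, blue, green, red), "z_map" (384x512 float32, m along the optical axis (not along the pixel's ray), 0 where there is no reading), "fov_y" (degrees; the focal length in pixels is half the picture's height over the tangent of half this angle, whatever the lens; pixels are square), "cx", "cy" (the principal point, pixels), "dist" ([k1, k2, p1, p2, k3] as OpenCV has them; the pictures are not rectified), "R" (3x3) and "t" (3): a world point X has camera coordinates R X + t. Camera axes: x right, y down, z forward; pixel columns grow to the right and rows downward; lengths in m; the calibration is good to about 2 mm. A picture is of the moment at which its call begins.
- ctrl.finish_job(): hands the job in, once; it reports no verdict.
The state is a dict: "t": time; "joints": joint angles; "dq": joint speeds; "effort": joint torques, N m; "position": TCP position; "orientation": TCP orientation; "force": force on the tool from outside, world axes, zero at the start; "wrist_torque": the same for the moment, N m; "gripper_width": finger opening in m.
Only numpy, scipy, OpenCV 4.12 (cv2) and the standard library are available. Lean on these libraries where they do the work, as an engineer would, in place of code of your own. Each camera call takes 0.05 s, during which the arm holds its last target. There are 200 camera calls.

## Working session

There is one attempt and no reset: what is moved stays moved. The work goes in short steps, Python scripts to look and compute and a tool call to move; the robot and the scene stay as the last step left them, time stands still between calls to the robot, and variables do not carry over. Pictures are saved under pics/ and viewed, about 8 in all and at most 12, crops included, and the job is handed in when it is done.

Besides the shell and the picture viewer there is one more tool, called as name(argument=value, ...) on one line, values as JSON. send_rows: Moves the arm, as the interface text tells. Its arguments: {"type":"object","properties":{"linear":{"type":"array"},"angular":{"type":"array"},"hand":{"type":"array"},"newtons":{"type":"number"}},"required":["linear","angular","hand"]}

```bash
mkdir -p pics
cat > h.py <<'E'
import numpy as np, cv2
from bench import ctrl
def cap(n): 
    c=ctrl.capture(n); f=192/np.tan(np.radians(c["fov_y"])/2)
    c["K"]=np.array([[f,0,c["cx"]],[0,f,c["cy"]],[0,0,1.]]); c["D"]=np.array(c["dist"],float); c["R"]=np.array(c["R"]); c["t"]=np.array(c["t"]); return c
def onplane(c,px,z):
    u=cv2.undistortPoints(np.array(px,float).reshape(-1,1,2),c["K"],c["D"]).reshape(-1,2)
    d=np.c_[u,np.ones(len(u))]@c["R"]; o=-c["R"].T@c["t"]
    return o+d*((z-o[2])/d[:,2])[:,None]
def cloud(c):
    h,w=c["z_map"].shape; g=np.stack(np.meshgrid(np.arange(w),np.arange(h)),-1).reshape(-1,1,2).astype(float)
    u=cv2.undistortPoints(g,c["K"],c["D"]).reshape(-1,2); z=c["z_map"].reshape(-1,1)
    return ((np.c_[u,np.ones(len(u))]*z-c["t"])@c["R"]).reshape(h,w,3)
def proj(c,X): return cv2.projectPoints(np.array(X,float).reshape(-1,1,3),cv2.Rodrigues(c["R"])[0],c["t"],c["K"],c["D"])[0].reshape(-1,2)
E
python3 - <<'E'
from h import *
for n in("top","side"):
    c=cap(n); cv2.imwrite(f"pics/{n}0.png",c["pixels"]); print(n,-c["R"].T@c["t"],c["R"].round(2).tolist())
    hsv=cv2.cvtColor(c["pixels"],cv2.COLOR_BGR2HSV)
    m=cv2.inRange(hsv,(45,100,100),(80,255,255)); k,l,s,ce=cv2.connectedComponentsWithStats(m)
    for i in range(1,k):
        if s[i][4]>15: print(s[i],ce[i],onplane(c,ce[i],.065))
print(ctrl.read_state())
E
```

```text
top [ 0.41474977 -0.00983028  1.24221428] [[0.01, -1.0, 0.01], [-0.99, -0.01, -0.14], [0.14, -0.01, -0.99]]
[286 102   9  13  91] [290.03296703 107.7032967 ] [[ 0.85690233 -0.1377901   0.065     ]]
[314 205  14  10  99] [320.52525253 209.26262626] [[ 0.53896265 -0.22867894  0.065     ]]
[257 265  15  13 104] [264.13461538 271.02884615] [[ 0.35428975 -0.06058281  0.065     ]]
[380 265  12  15 104] [385.56730769 272.        ] [[ 0.35178299 -0.42552406  0.065     ]]
side [ 0.50861925 -0.91893738  1.00987639] [[0.99, -0.12, -0.02], [-0.1, -0.71, -0.7], [0.07, 0.7, -0.71]]
[172 209  14  11  74] [178.56756757 214.05405405] [[ 0.35227655 -0.06166394  0.065     ]]
[335 213  15   8  83] [341.89156627 216.40963855] [[ 0.85342437 -0.13851432  0.065     ]]
[237 245  12  14  95] [242.21052632 251.47368421] [[ 0.53620928 -0.23023583  0.065     ]]
[166 317  19  14 157] [175.10828025 323.50955414] [[ 0.34951445 -0.42647771  0.065     ]]
{'t': 0.1, 'joints': array([ 6.19583403e+01,  2.01212467e+01,  9.46732070e+01, -1.36971702e-03,
        6.52653800e+01, -4.84427940e+00]), 'dq': array([ 0.04693696, -0.10256487, -0.13598445,  0.01381013,  0.001763  ,
       -0.02469432]), 'effort': array([ 8.23285591e-04, -4.98034108e+01, -2.85699069e+01,  7.00265053e-02,
        2.39510142e-02, -9.09050414e-05]), 'position': array([0.21646497, 0.50529876, 0.24015579]), 'orientation': array([-1.79940275e+02, -3.81381950e-03,  1.56803191e+02]), 'force': array([-0.26901211,  0.3938584 , -0.6122738 ]), 'wrist_torque': array([ 0.03906193,  0.06819649, -0.01419314]), 'gripper_width': 0.09270173038311436}
```

View pics/top0.png

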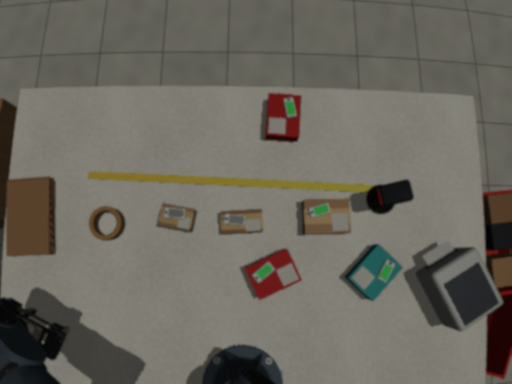

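View pics/side0.png

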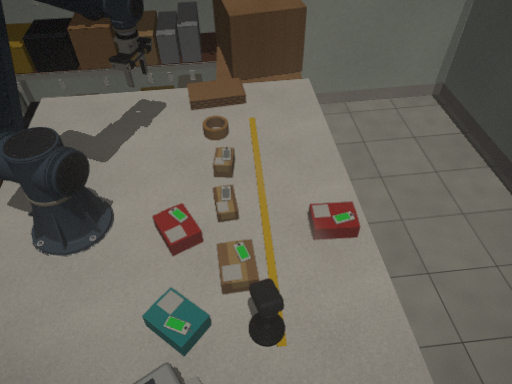

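The lit, brown one is at top-view pixel (327,216) and side-view pixel (238,265). The other green tags are on red cartons (top 283,117 and 272,272) and a turquoise one (373,272), so they are decoys. The two brown neighbours, top (176,217) and (240,221), have grey tags. Next I'll confirm this in a crop and measure.

```bash
cat > meas.py <<'E'
from h import *
def parcel(c,draw=None):
    P=cloud(c); hsv=cv2.cvtColor(c["pixels"],cv2.COLOR_BGR2HSV)
    g=cv2.inRange(hsv,(45,100,100),(80,255,255))
    top=((P[...,2]>.048)&(P[...,2]<.075)&(c["z_map"]>0))
    return P,hsv,g,top
def line(c):
    hsv=cv2.cvtColor(c["pixels"],cv2.COLOR_BGR2HSV)
    m=cv2.inRange(hsv,(20,150,90),(34,255,255)); P=cloud(c)
    m[(abs(P[...,2])>.015)|(P[...,0]<.4)|(P[...,0]>.9)|(abs(P[...,1])>.7)]=0
    v,u=np.nonzero(m); X=onplane(c,np.c_[u,v],0)
    k=np.polyfit(X[:,1],X[:,0],1); r=X[:,0]-np.polyval(k,X[:,1]); ok=abs(r)<.02
    k=np.polyfit(X[ok,1],X[ok,0],1); r=X[ok,0]-np.polyval(k,X[ok,1]); return k,ok.sum(),np.std(r)*12**.5
E
python3 - <<'E'
from meas import *
for n in("top","side"):
    c=cap(n); P,hsv,g,top=parcel(c); print(n,"line x=a*y+b, n, width",line(c))
    k,l,s,ce=cv2.connectedComponentsWithStats(top.astype(np.uint8))
    for i in range(1,k):
        if s[i][4]<150: continue
        q=P[l==i]; 
        if not(.2<q[:,0].mean()<.95 and abs(q[:,1].mean())<.7): continue
        z=np.median(q[:,2]); v,u=np.nonzero(l==i); X=onplane(c,np.c_[u,v],z)[:,:2]
        r=cv2.minAreaRect(X.astype(np.float32)); print(ce[i].round(),"z",z.round(3),"rect",np.round(r[0],4),np.round(r[1],4),round(r[2],1),"mean",X.mean(0).round(4))
    # scanner extents
    d=(P[...,2]>.02)&(P[...,1]<-.3)&(P[...,1]>-.55)&(P[...,0]>.48)&(P[...,0]<.8); print("scanner/other pts",P[d].min(0),P[d].max(0))
    if n=="top": cr=c["pixels"][150:260,220:420]; cv2.imwrite("pics/crop.png",cv2.resize(cr,None,fx=4,fy=4,interpolation=cv2.INTER_CUBIC))
E
```

```text
top line x=a*y+b, n, width (array([0.03408231, 0.62980497]), np.int64(1563), np.float64(0.01820889541435591))
[283. 115.] z 0.057 rect [ 0.8362 -0.1167] [0.1058 0.1429] 86.2 mean [ 0.8353 -0.1167]
[326. 216.] z 0.056 rect [ 0.5197 -0.2482] [0.1052 0.1418] 2.3 mean [ 0.5194 -0.248 ]
[176. 217.] z 0.062 rect [0.5104 0.2041] [0.1045 0.0685] 80.4 mean [0.5101 0.204 ]
[105. 223.] z 0.05 rect [0.4899 0.4295] [0.1004 0.1009] 65.5 mean [0.4896 0.4267]
[234. 219.] z 0.052 rect [0.5077 0.0331] [0.0743 0.0335] 86.0 mean [0.5067 0.031 ]
[438. 268.] z 0.056 rect [ 0.3194 -0.6004] [0.132  0.2632] 78.6 mean [ 0.3626 -0.5979]
[375. 272.] z 0.056 rect [ 0.351  -0.3967] [0.1081 0.1432] 46.5 mean [ 0.3509 -0.3962]
[273. 274.] z 0.057 rect [ 0.3468 -0.0864] [0.1066 0.1418] 25.3 mean [ 0.3452 -0.0863]
scanner/other pts [ 0.48058444 -0.47159387  0.02051929] [ 0.61580813 -0.30003338  0.18635852]
side line x=a*y+b, n, width (array([0.03269703, 0.62658581]), np.int64(1121), np.float64(0.022032252945047445))
[224. 157.] z 0.061 rect [0.5101 0.1978] [0.1117 0.069 ] 80.7 mean [0.5102 0.1965]
[334. 215.] z 0.056 rect [ 0.8346 -0.1209] [0.1094 0.1424] 86.7 mean [ 0.8345 -0.1221]
[176. 224.] z 0.056 rect [ 0.3436 -0.0901] [0.1084 0.15  ] 24.9 mean [ 0.3439 -0.0927]
[237. 262.] z 0.055 rect [ 0.5189 -0.2534] [0.1046 0.1495] 1.6 mean [ 0.5186 -0.256 ]
[175. 317.] z 0.055 rect [ 0.3481 -0.4012] [0.1052 0.1433] 46.6 mean [ 0.3482 -0.4029]
scanner/other pts [ 0.48009486 -0.47997804  0.02006468] [ 0.6138075  -0.30005486  0.18375352]
```

View pics/crop.png

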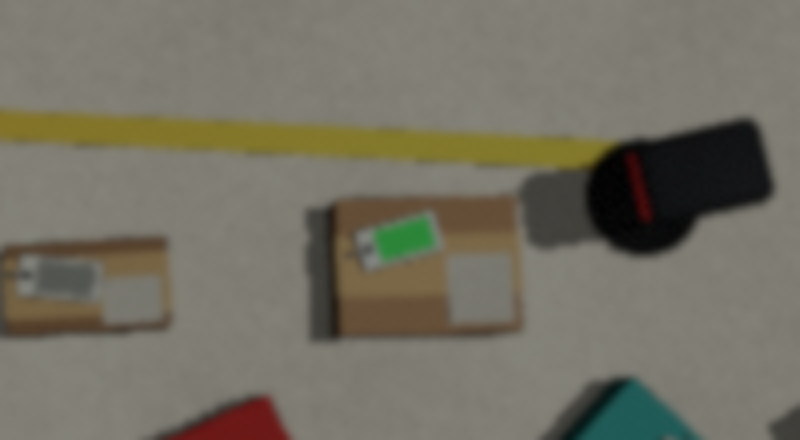

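The crop shows the brown carton with the green window, crop (405,235), full-image (321,209). Its 105×142 mm size, 56 mm height and tag offset match the parcel. Grey-tag brown neighbour is on the left and the scanner on the right. I'll move over the tag with the jaws shut.

send_rows(linear=[[-18,-17,0],[-55,-52,0],[-96,-91,0],[-134,-127,0],[-175,-165,0],[-213,-201,0],[-254,-239,0],[-292,-275,0]], angular=[[0,0,-0.02],[0,0,-0.07],[0,0,-0.12],[0,0,-0.17],[0,0,-0.22],[0,0,-0.27],[0,0,-0.32],[0,0,-0.37]], hand=[-1,-1,-1,-1,-1,-1,-1,-1], newtons=10)

```text
t: 1.2
position: [0.3771, 0.136, 0.2408]
orientation: [180.0, 0.0, 178.1]
force: [0.7, 0.4, -0.2]
gripper_width: 0.0183
```

send_rows(linear=[[-24,-51,0],[-49,-102,0],[-74,-155,0],[-99,-208,0],[-124,-260,0],[-147,-308,0],[-164,-344,0],[-172,-361,0]], angular=[[0,0,0],[0,0,0],[0,0,0],[0,0,0],[0,0,0],[0,0,0],[0,0,0],[0,0,0]], hand=[-1,-1,-1,-1,-1,-1,-1,-1])

```text
t: 2.2
position: [0.5362, -0.2305, 0.2402]
orientation: [180.0, -0.0, 177.9]
force: [-0.9, 1.2, 0.4]
gripper_width: 0.0007
```

send_rows(linear=[[0,0,20],[0,0,45],[0,0,70],[0,0,90],[0,0,105],[0,0,115],[0,0,120],[0,0,122]], angular=[[0,0,0],[0,0,0],[0,0,0],[0,0,0],[0,0,0],[0,0,0],[0,0,0],[0,0,0]], hand=[-1,-1,-1,-1,-1,-1,-1,-1])

```text
t: 3.2
position: [0.5362, -0.229, 0.1188]
orientation: [-180.0, 0.0, 178.0]
force: [0.2, 0.3, 0.3]
gripper_width: 0.0008
```

Run:
```python
from meas import *
s=ctrl.read_state(); print(s["position"],s["orientation"],s["gripper_width"],s["force"],s["t"])
c=cap("side"); P,hsv,g,top=parcel(c); cv2.imwrite("pics/point.png",cv2.resize(c["pixels"][130:330,140:340],None,fx=3,fy=3,interpolation=cv2.INTER_CUBIC))
d=(P[...,2]>.02)&(P[...,1]<-.34)&(P[...,1]>-.55)&(P[...,0]>.48)&(P[...,0]<.8); print("scanner y max",P[d].min(0),P[d].max(0), (P[...,1][d]>-.345).sum())
```

```text
[ 0.53615108 -0.22901521  0.11878115] [-1.79990162e+02  2.00302719e-02  1.78008696e+02] 0.0008438940321458823 [0.18764702 0.27807906 0.25650066] 3.2
scanner y max [ 0.54107376 -0.48029443  0.02067083] [ 0.61329705 -0.37944455  0.18344592] 0
```

View pics/point.png

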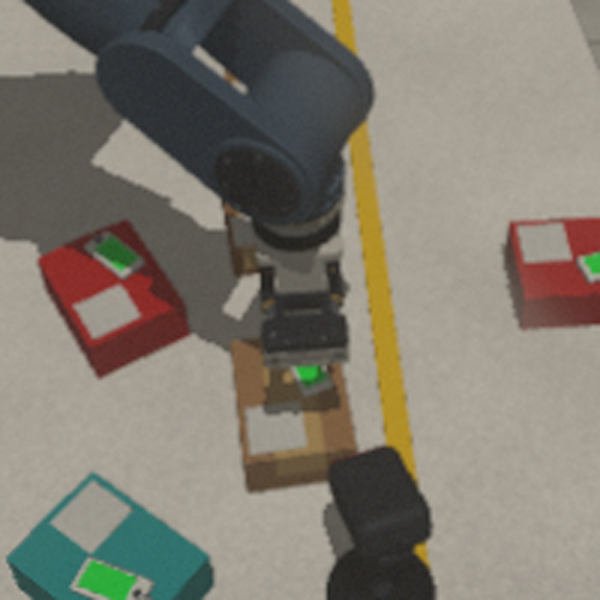

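The gripper is over the lit tag at crop (310,375), visibly clear of it. The fingertips are at z≈97 mm, 32 mm above the window. Now I'll hold for about 2.5 s.

send_rows(linear=[[1,0,0],[1,0,0],[1,0,0],[1,0,0],[1,0,0],[1,0,0],[1,0,0],[1,0,0]], angular=[[0,0,0],[0,0,0],[0,0,0],[0,0,0],[0,0,0],[0,0,0],[0,0,0],[0,0,0]], hand=[-1,-1,-1,-1,-1,-1,-1,-1])

```text
t: 4.25
position: [0.535, -0.2289, 0.1186]
orientation: [180.0, -0.0, 178.0]
force: [0.3, -0.9, -0.8]
gripper_width: 0.0005
```

send_rows(linear=[[0,0,0],[0,0,0],[0,0,0],[0,0,0],[0,0,0],[0,0,0],[0,0,0],[0,0,0]], angular=[[0,0,0],[0,0,0],[0,0,0],[0,0,0],[0,0,0],[0,0,0],[0,0,0],[0,0,0]], hand=[-1,-1,-1,-1,-1,-1,-1,-1])

```text
t: 5.25
position: [0.535, -0.229, 0.1186]
orientation: [180.0, -0.0, 178.0]
force: [-0.0, -0.4, -0.3]
gripper_width: 0.0003
```

send_rows(linear=[[0,0,0],[0,0,0],[0,0,0],[0,0,0]], angular=[[0,0,0],[0,0,0],[0,0,0],[0,0,0]], hand=[-1,-1,-1,-1])

```text
t: 5.75
position: [0.535, -0.229, 0.1186]
orientation: [-180.0, -0.0, 178.0]
force: [0.1, 0.3, 0.3]
gripper_width: 0.0006
```

Pointing is done. Next I'll go up, back behind the near face, open the jaws and descend.

send_rows(linear=[[0,0,-12],[0,0,-28],[12,-2,-30],[35,-5,-30],[60,-9,-30],[84,-12,-30],[99,-14,-30],[105,-15,-30]], angular=[[0,0,0],[0,0,0],[0,0,0],[0,0,0],[0,0,0],[0,0,0],[0,0,0],[0,0,0]], hand=[-1,-1,-1,-1,-0.5,0,0.5,1])

```text
t: 6.75
position: [0.4289, -0.2405, 0.1488]
orientation: [-180.0, 0.0, 178.0]
force: [-0.6, -0.0, 0.9]
gripper_width: 0.0356
```

send_rows(linear=[[0,0,8],[0,0,25],[0,0,45],[0,0,65],[0,0,85],[0,0,100],[0,0,108],[0,0,112]], angular=[[0,0,0],[0,0,0],[0,0,0],[0,0,0],[0,0,0],[0,0,0],[0,0,0],[0,0,0]], hand=[1,1,1,1,1,1,1,1])

```text
t: 7.75
position: [0.4297, -0.2403, 0.0363]
orientation: [180.0, -0.0, 178.0]
force: [0.2, 0.6, -0.9]
gripper_width: 0.0931
```

send_rows(linear=[[-5,0,0],[-10,0,0],[-15,0,0],[-20,0,0],[-25,0,0],[-31,0,0],[-37,0,0],[-43,0,0]], angular=[[0,0,0],[0,0,0],[0,0,0],[0,0,0],[0,0,0],[0,0,0],[0,0,0],[0,0,0]], hand=[1,1,1,1,1,1,1,1])

```text
t: 8.75
position: [0.4729, -0.2419, 0.0365]
orientation: [-180.0, -0.0, 178.0]
force: [-1.8, 0.5, -0.6]
gripper_width: 0.0929
```

send_rows(linear=[[-7,0,0],[-14,0,0],[-21,0,0],[-28,0,0],[-35,0,0],[-42,0,0],[-49,0,0],[-56,0,0]], angular=[[0,0,0],[0,0,0],[0,0,0],[0,0,0],[0,0,0],[0,0,0],[0,0,0],[0,0,0]], hand=[1,1,1,1,1,1,1,1])

```text
t: 9.75
position: [0.5289, -0.2438, 0.0366]
orientation: [-180.0, -0.0, 178.0]
force: [-1.6, 0.4, -0.8]
gripper_width: 0.093
```

```bash
cat >> meas.py <<'E'
def report(png=None):
    for n in("top","side"):
        c=cap(n); P,hsv,g,top=parcel(c); Z=P[...,2]; 
        br=cv2.inRange(hsv,(5,40,40),(25,255,255))>0
        m=(Z>.04)&(Z<.075)&(P[...,0]>.48)&(P[...,0]<.78)&(P[...,1]<-.12)&(P[...,1]>-.36)
        k,l,s,ce=cv2.connectedComponentsWithStats((m).astype(np.uint8)); i=1+np.argmax(s[1:,4])
        v,u=np.nonzero(l==i); X=onplane(c,np.c_[u,v],.056)[:,:2]; r=cv2.minAreaRect(X.astype(np.float32))
        gv,gu=np.nonzero((g>0)&(l==i)); print(n,"rect",np.round(r[0],4),np.round(r[1],4),round(r[2],1),"window",onplane(c,[gu.mean(),gv.mean()],.065).round(4) if len(gu) else None,"line",line(c))
        B=cv2.boxPoints(r); print(B.round(3).tolist())
        if png: cv2.imwrite(f"pics/{png}_{n}.png",c["pixels"])
E
python3 - <<'E'
from meas import *
report("mid"); a,b=[cv2.imread(f"pics/mid_{n}.png") for n in("top","side")]
cv2.imwrite("pics/mid.png",np.hstack([cv2.resize(a[140:290,200:420],(400,273)),cv2.resize(b[130:330,140:340],(400,273))]))
E
```

```text
top rect [ 0.6077 -0.2197] [0.073  0.0741] 87.1 window [[ 0.6111 -0.2246  0.065 ]] line (array([0.03351589, 0.62998926]), np.int64(1254), np.float64(0.017923782291627225))
[[0.5690000057220459, -0.2540000081062317], [0.6430000066757202, -0.257999986410141], [0.6460000276565552, -0.1850000023841858], [0.5720000267028809, -0.1809999942779541]]
side rect [ 0.5841 -0.2606] [0.1513 0.1212] 85.4 window [[ 0.6092 -0.2379  0.065 ]] line (array([0.03231361, 0.62715849]), np.int64(720), np.float64(0.021867594956486172))
[[0.5180000066757202, -0.3310000002384186], [0.6380000114440918, -0.3409999907016754], [0.6510000228881836, -0.1899999976158142], [0.5299999713897705, -0.18000000715255737]]
```

View pics/mid.png

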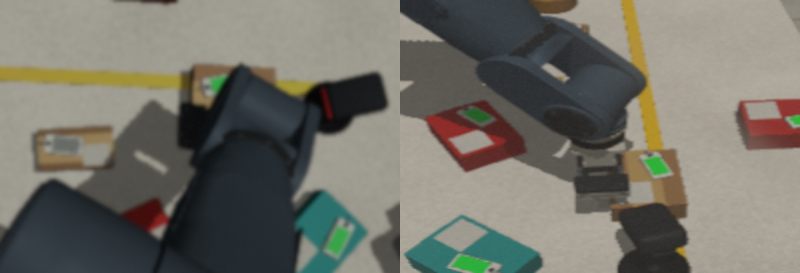

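The lit carton is sliding ahead of the fingers: crop top (215,80), side (655,170). Its far edge is at x≈0.644, so the near face is about 10 mm ahead of the TCP. The scanner is clear on the right. About 108 mm is left to push.

send_rows(linear=[[-7,0,0],[-14,0,0],[-21,0,0],[-28,0,0],[-35,0,0],[-42,0,0],[-49,0,0],[-56,0,0]], angular=[[0,0,0],[0,0,0],[0,0,0],[0,0,0],[0,0,0],[0,0,0],[0,0,0],[0,0,0]], hand=[1,1,1,1,1,1,1,1])

```text
t: 10.85
position: [0.5848, -0.2457, 0.0368]
orientation: [-180.0, -0.0, 178.0]
force: [-5.7, 0.2, 4.1]
gripper_width: 0.0931
```

send_rows(linear=[[-7,0,0],[-14,0,0],[-21,0,0],[-28,0,0],[-34,0,0],[-40,0,0],[-45,0,0],[-49,0,0]], angular=[[0,0,0],[0,0,0],[0,0,0],[0,0,0],[0,0,0],[0,0,0],[0,0,0],[0,0,0]], hand=[1,1,1,1,1,1,1,1])

```text
t: 11.85
position: [0.6338, -0.2474, 0.0368]
orientation: [-180.0, -0.0, 178.0]
force: [-5.8, 0.4, 3.7]
gripper_width: 0.093
```

send_rows(linear=[[-1,0,0],[-1,0,0],[3,0,0],[10,0,0],[20,0,0],[30,0,0],[40,0,0],[45,0,0]], angular=[[0,0,0],[0,0,0],[0,0,0],[0,0,0],[0,0,0],[0,0,0],[0,0,0],[0,0,0]], hand=[1,1,1,1,1,1,1,1])

```text
t: 12.85
position: [0.5878, -0.2459, 0.0367]
orientation: [180.0, -0.0, 178.0]
force: [-0.3, -0.1, 0.7]
gripper_width: 0.0929
```

Run:
```python
from meas import *
report("end"); a,b=[cv2.imread(f"pics/end_{n}.png") for n in("top","side")]
cv2.imwrite("pics/end.png",np.hstack([cv2.resize(a[110:260,200:420],(400,273)),cv2.resize(b[130:330,140:340],(400,273))]))
```

```text
top rect [ 0.6973 -0.2584] [0.1421 0.1064] 89.5 window [[ 0.7173 -0.2402  0.065 ]] line (array([0.03375898, 0.62991144]), np.int64(1146), np.float64(0.01797429130551859))
[[0.6430000066757202, -0.32899999618530273], [0.75, -0.33000001311302185], [0.7509999871253967, -0.18799999356269836], [0.6449999809265137, -0.18700000643730164]]
side rect [ 0.6941 -0.2655] [0.1527 0.1058] 87.7 window [[ 0.714  -0.2421  0.065 ]] line (array([0.03083502, 0.62815729]), np.int64(348), np.float64(0.02107805171080334))
[[0.6380000114440918, -0.3400000035762787], [0.7440000176429749, -0.3440000116825104], [0.75, -0.19099999964237213], [0.6439999938011169, -0.18700000643730164]]
```

View pics/end.png

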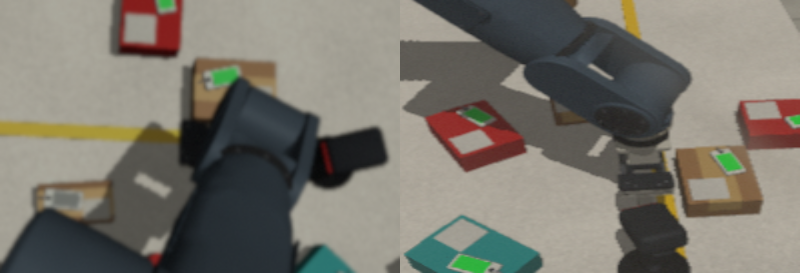

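The carton's near face is at x≈0.643, past the line's far edge at about 0.635. Now I'll raise the tool straight up, clear the view, and check.

send_rows(linear=[[0,0,-10],[0,0,-35],[0,0,-65],[0,0,-100],[0,0,-135],[0,0,-170],[0,0,-195],[0,0,-210]], angular=[[0,0,0],[0,0,0],[0,0,0],[0,0,0],[0,0,0],[0,0,0],[0,0,0],[0,0,0]], hand=[1,1,1,1,1,1,1,1])

```text
t: 13.95
position: [0.5889, -0.2459, 0.2486]
orientation: [-179.9, 0.1, 178.0]
force: [0.2, -0.7, -0.1]
gripper_width: 0.0928
```

send_rows(linear=[[15,20,0],[40,65,0],[65,110,0],[90,160,0],[115,210,0],[140,260,0],[165,310,0],[190,355,0]], angular=[[0,0,0],[0,0,0],[0,0,0],[0,0,0],[0,0,0],[0,0,0],[0,0,0],[0,0,0]], hand=[1,1,1,1,1,1,1,1])

```text
t: 14.95
position: [0.4099, 0.1171, 0.2467]
orientation: [180.0, 0.0, 178.0]
force: [-0.2, 0.2, -0.0]
gripper_width: 0.0929
```

send_rows(linear=[[0,45,0],[0,90,0],[0,135,0],[0,180,0],[0,220,0],[0,245,0],[0,255,0],[0,255,0]], angular=[[0,0,0],[0,0,0],[0,0,0],[0,0,0],[0,0,0],[0,0,0],[0,0,0],[0,0,0]], hand=[1,1,1,1,1,1,1,1])

```text
t: 15.95
position: [0.4197, 0.3703, 0.2464]
orientation: [-180.0, -0.0, 178.0]
force: [-0.3, 0.5, -0.1]
gripper_width: 0.0927
```

Run:
```python
from meas import *
report("fin")
c=cap("top"); d=cloud(c)
v,u=np.nonzero((cv2.imread("pics/top0.png")>=0).all(-1)&(cv2.absdiff(cv2.imread("pics/top0.png"),c["pixels"]).max(-1)>50)); 
m=np.zeros((384,512),np.uint8); m[v,u]=1
k,l,s,ce=cv2.connectedComponentsWithStats(m); print("changed blobs",[list(map(int,x)) for x in s[1:] if x[4]>25])
```

```text
top rect [ 0.6958 -0.2577] [0.1416 0.109 ] 88.4 window [[ 0.7174 -0.2401  0.065 ]] line (array([0.03390187, 0.62984103]), np.int64(1554), np.float64(0.018093314366925694))
[[0.6389999985694885, -0.3269999921321869], [0.7480000257492065, -0.33000001311302185], [0.7519999742507935, -0.18799999356269836], [0.6430000066757202, -0.1860000044107437]]
side rect [ 0.6941 -0.2659] [0.1534 0.1059] 87.8 window [[ 0.714  -0.2419  0.065 ]] line (array([0.03258892, 0.62657551]), np.int64(1131), np.float64(0.022052666469631773))
[[0.6380000114440918, -0.3400000035762787], [0.7440000176429749, -0.3449999988079071], [0.75, -0.19099999964237213], [0.6439999938011169, -0.18700000643730164]]
changed blobs [[300, 143, 51, 37, 915], [317, 148, 14, 8, 85], [297, 199, 53, 36, 1027], [10, 205, 147, 179, 9983], [314, 205, 14, 10, 105], [0, 297, 51, 87, 3551], [205, 348, 17, 16, 78], [46, 352, 46, 32, 792]]
```

View pics/fin_top.png

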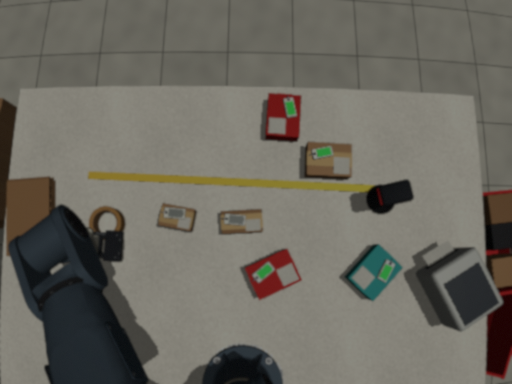

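The lit carton lies wholly past the line, with a visible strip of counter between it and the tape: top view (328,160) against line row 186. The other objects are where they were, and only the carton and arm regions changed. Handing in.

```bash
python3 -c "
from bench import ctrl
print(ctrl.finish_job())"
```

```text
the job is handed in; nothing more can be done
None
```

I pointed at the brown carton's glowing tag, then pushed the carton past the yellow line, and handed the job in at about 16 s.

- **Pointing:** the closed fingertips hung about 32 mm above the tag window for 2.5 s. No contact force showed.
- **Push:** the opened fingers pushed the near face about 18 cm, flat on the counter. The readings during the push showed about 6–7 N at the wrist. I then backed off and lifted clear.
- **Final position:** both cameras put the near edge about 7–10 mm past the far edge of the tape, with the carton nearly parallel to the line.
- **Everything else:** comparing the top view before and after showed only the carton and the arm changed. Part of the tape roll was behind the arm in that view, but the arm passed well above it.
- **Disagreement:** the two cameras differed by about 2–3 mm in x, within the calibration error. The side view's y figure for the carton was off by up to 1 cm, because it sees part of the carton's side face.

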